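# Clamp a filter cube in the cam press and hold the lever at full lift

### The arm

A 6-joint arm with a two-finger parallel gripper is mounted at the origin on a cart in front of the work surface, level with it; the furniture and walls round the work are solid. World frame = base frame: x ahead of the robot, y to its left, z up, the work surface at z = 0. Lengths are in m, angles in rad, forces in N, time in s.
With the tool pointing down it reaches from about 0.3 to 0.75 m from the base axis. Payload 8.5 kg.
Tool frame: the origin (TCP) lies on the centre line of the jaws, within the pads' length; the fingertips stand tip_extent ahead of it and the grasp point (between the pads) is the TCP (tip_extent is the distance from the TCP to the fingertips, in m); z points along the fingers, y is the line along which they close (so a half turn about z gives the same grasp; the last joint's range is limited). The gripper opens to 88 mm and grips with 3 to 60 N. Pads are 18 mm wide; open, the fingers measure 123 mm over their backs; the gripper's body (75 mm by 187 mm) begins 45 mm behind the grasp point.
Start: joints at [-1.543, 0.381, 1.297, -0, 1.464, -0.215], TCP at [0.132, -0.534, 0.258] pointing down, gripper open.
Joint ranges: [-3.11, 3.11], [-0.89, 2.33], [0.22, 2.48], [-1.42, 4.56], [0.17, 2.85], [-2.88, 2.88]. Speed limits (rad/s): [2.39, 2.39, 3.14, 3.14, 3.14, 3.14].

### API

Orientations are given as a unit quaternion [x, y, z, w].
In Python, from rig import * gives the robot as it stands. The module is installed in compiled form; this text tells all that it offers.
- The arm moves only by the shell command python3 -m crank 'ROWS' [OPENING] [FORCE]. ROWS is JSON, a list of rows, each an object with "xyz": the shift along the world's x, y, z in cm, a list of three; "yaw": the turn about the world's z in rad. In form: [{"xyz": [x, y, z], "yaw": yaw}, ...]. A call has 1 to 10 rows; each row is the pose to reach, as a shift and turn from the pose commanded when the call began; what a row does not reach only later rows make up. A row lasts 1/12 s, in which the tool goes at most 41.7 mm and 7.16 degrees, less where a joint would pass 70% of its speed; a pose out of reach is approached as far as the arm can. A call with a gripper value outside its range is refused whole. OPENING is the closure, from -1 (fully open) to 1 (shut), set as the call begins (- or left out, the last holds). The fingers move at their own pace and stop on an object; FORCE is the grip in N (left out, the last holds). Time passes only in rows, so rows that repeat a pose let the fingers close. It gives the time, the measured TCP pose, the force, the opening and the grip force at its end, in the units of the state.
- sense(): the state, without advancing time (a new reading comes with each control period).
- snapshot(name): name is "side" or "top" or "wrist"; returns a dict with "color" (384x512x3 uint8, blue, green, red), "camera_matrix" (3x3 intrinsics, pixels), "k1" (the pictures are not rectified: a ray, as slopes to the right and down, at radius r is drawn at 1 + k1 r^2 times it, then the intrinsics apply), "rvec" (rotation vector, rad) and "tvec" (3), from world to camera coordinates, as OpenCV has them. Camera axes: x right, y down, z forward; pixel columns grow to the right and rows downward; lengths in m; the calibration is good to about 2 mm. A picture is of the moment at which its call begins. There is no depth.
- close_job(): hands the job in; it is judged then, once.
The state is a dict: "time_s": time; "joint_pos": joint angles; "qvel": joint speeds; "joint_efforts": joint torques, N m; "tcp_pos": TCP position; "tcp_rot": TCP orientation; "ft_force": force on the tool from outside, world axes, zero at the start; "torque": the same for the moment, N m; "width": finger opening in m; "gripper_force": force on a finger pad.
Only numpy, scipy, OpenCV 4.12 (cv2) and the standard library are available. Lean on these libraries where they do the work, as an engineer would, in place of code of your own. Each camera call takes 0.05 s, during which the arm holds its last target. There are 200 camera calls.

### The job

The filter cube waiting in the small cam press has to be pressed so that its ring beds down. Swing the stiff bridge by its knob until its pad stands centred over the cube, then turn the cam lever up to the point where it lifts the cube highest against the pad, which is with the lever standing straight up, and not past it. The lever springs back when let go, so finish while still holding it there, and leave the things round the press undisturbed.

Things in the scene. Friction and masses are not known exactly. Their poses are not given: they have to be found in the camera images.
- press: aluminium cam press, fixed, base 170 x 110 x 12 mm. Origin: on the worktop below the lift table's centre; x points from the lever (front, robot's side) to the post, y left, z up. In this frame, mm: base x -60..110; cheeks at x = -45 and 45 up to z = 60; cam shaft along x at y = 0, z = 45; lever turns in the plane x = -75; bridge post at x = 80, y = 0. Yaw -0.3 to 0.1
- cam_lever (a joint): cam lever angle, rad. 0 = at rest, pointing to the press's -y (right), 0.26 above level; grows as the handle end rises. Highest lift at 1.31 (straight up, table 9 mm above its rest); beyond that (stop at 1.86) the table sinks again. A spring (0.075 N m at rest, 0.27 upright, about 2.4 N at the handle) always drives it back to 0
- lever_handle (a point): middle of the black handle on the cam lever's end: a cylinder 22 mm in diameter, 42 mm long, lying along the press's x axis in front of the lever, free to revolve on its pin, 115 mm from the shaft axis. At rest this point is at (-107, -111, 75) mm in the press frame, upright at (-107, 0, 160). Pinched across from above (closing along the press's y) it revolves as the lever swings
- bridge (a joint): angle of the swing bridge about its upright post, rad. 0 = pad centred over the lift table (bridge pointing to the press's -x); positive = swung away towards the press's +y (left). Range -0.6..1.3 with no stop or click at 0. Stiff: needs about 2.5 N at the knob and stays where it is left
- bridge_knob (a point): centre of the upright black knob on the bridge's free end, a cylinder 24 mm in diameter, 28 mm tall (z 157 to 185 mm, this point at 171), on the bridge bar (18 mm wide, 15 mm thick, top at z = 157). It is 100 mm from the post axis; at bridge angle b it is at (80 - 100 cos b, 100 sin b) mm in the press frame
- pad_face (a point): centre of the lower face of the round sprung pad (26 mm diameter) hanging under the bridge 80 mm from the post, at 122 mm above the worktop; it gives upwards by up to 10 mm at 2 N per mm
- table: lift table of the press, raised by the cam under it; origin at the centre of its underside
- nest (a point): centre of the lift table's top face, in the middle of the low-rimmed nest in which the cube stands; 76 mm above the worktop at rest, 84 to 85 at the highest lift
- cube: black filter cube 45 x 34 x 43 mm with round windows, standing loose in the nest, its top 3 mm below the pad's face at rest; origin at the centre of its underside
- spare_cube: another black filter cube, 45 x 34 x 43 mm, a bystander on the worktop to the left of the press; origin at the centre of its underside
- coverslip_box: small square cardboard box 36 x 36 x 22 mm, a bystander to the left of the press; origin at the centre of its underside
- objective_case: round screw case, 41 mm diameter, 58 mm tall, a bystander to the right of the press; origin at the centre of its underside
- cleaner: plastic bottle, 42 mm diameter, 105 mm tall, a bystander to the right; origin at the centre of its underside
- lamp_supply: fixed, tall beige lamp power supply to the right of and behind the press, an obstacle: box 296 mm deep (x) and 112 mm wide (y), 322 mm tall; origin on the worktop 8 mm in front of its centre; control knobs stick out to 160 mm in front of the origin. Pass in front of it or above it
Mind the look-alikes: they are no part of the job. What is shaped like the cube but orange, purple or yellow is not meant.

How it is judged:
By the outcome, as a careful person would: the job done as asked, in the order asked, and still so for the second after the job is handed in, while the arm keeps its last pose, push and grip.
It also fails if it takes over 51 s, if anything falls off the work surface, if the arm or the gripper's body presses on something with over 40 N, if the wrist force passes 120 N, or if a joint passes its speed limit or range.

## Working session

There is one attempt and no reset: what is moved stays moved. The work goes in short steps, Python scripts to look and compute and a shell command to move; the robot and the scene stay as the last step left them, time stands still between calls to the robot, and variables do not carry over. Pictures are saved under pics/ and viewed, at most 10 in all, crops included, and the job is handed in when it is done.

```bash
mkdir -p pics
python3 - <<'E'
from rig import *
import cv2
s=sense();print({k:(s[k]) for k in s})
for n in("top","side"):
    d=snapshot(n);cv2.imwrite(f"pics/{n}0.png",d["color"])
    print(n,d["camera_matrix"],d["k1"],d["rvec"],d["tvec"])
E
```

```text
{'time_s': 0.0, 'joint_pos': array([-1.54329803e+00,  3.81209927e-01,  1.29822345e+00,  5.89533141e-07,
        1.46360079e+00, -2.15317246e-01]), 'qvel': array([ 0.00238149,  0.00120881, -0.00050878, -0.00105005, -0.00150017,
       -0.0013669 ]), 'joint_efforts': array([ 1.39686501e-03, -4.37929058e+01, -2.24557883e+01,  7.14263320e-02,
        3.52518295e-02, -1.05861943e-04]), 'tcp_pos': array([ 0.13222198, -0.5336223 ,  0.25714285]), 'tcp_rot': array([ 9.92638871e-01,  1.21109673e-01,  6.78783168e-05, -7.17554616e-04]), 'ft_force': array([ 0.42416364, -1.07239927, -0.36929483]), 'torque': array([-0.01554402,  0.02863922, -0.01085455]), 'gripper_force': 0.0, 'width': 0.08802729457600583}
top [[358.75911253   0.         255.1634099 ]
 [  0.         358.75911253 185.62056573]
 [  0.           0.           1.        ]] -0.10900639191755329 [-2.25391822  2.18713954 -0.06814142] [0.06873051 0.53944218 1.23568958]
side [[458.29716064   0.         256.65158711]
 [  0.         458.29716064 187.96442593]
 [  0.           0.           1.        ]] -0.060643897562830375 [ 0.55915912 -2.35945498  1.59124594] [0.54832099 0.19324838 1.15985152]
```

View pics/top0.png

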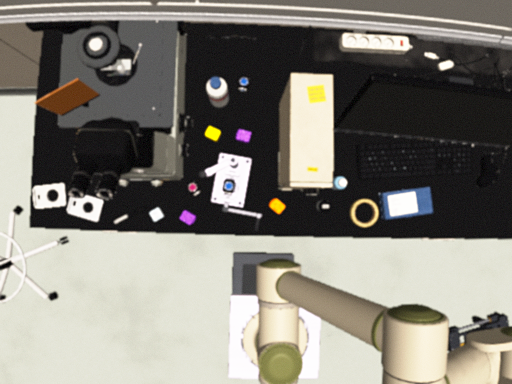

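View pics/side0.png

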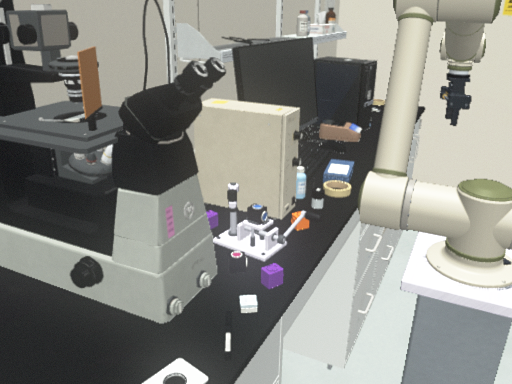

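The top view shows the press at about (231,180), its bridge swung left with the end near (208,173), and the lever handle near (258,216). Look-alikes: purple (188,217) and (244,135), orange (277,206), yellow (213,132) and the black spare cube at about (193,187). The cube I want is the black one in the nest at (229,186). Next, a close crop.

Run:
```python
import cv2,numpy as np
a=cv2.imread("pics/top0.png")[145:235,170:290];b=cv2.imread("pics/side0.png")[170:290,200:330]
a=cv2.resize(a,None,fx=6,fy=6,interpolation=cv2.INTER_CUBIC);cv2.imwrite("pics/ta.png",a)
b=cv2.resize(b,None,fx=5,fy=5,interpolation=cv2.INTER_CUBIC);cv2.imwrite("pics/sb.png",b[:600])
```

```text
(no output)
```

View pics/ta.png

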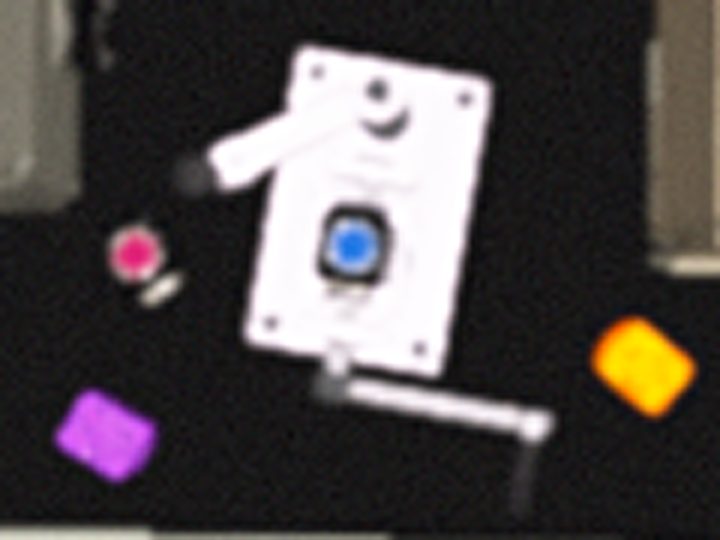

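View pics/sb.png

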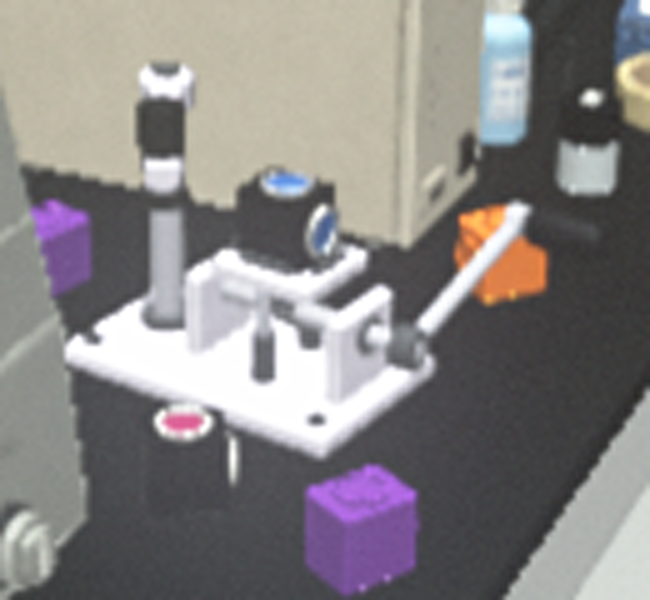

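The crops confirm it: the black cube with blue windows is in the nest (crop 352,245). Base corners are at crop (302,48), (490,80), (440,375) and (248,345), the knob at (193,175), and the handle runs (530,440) to (520,510). The black spare cube with the pink window is at (135,252).

```bash
cat > h.py <<'E'
import cv2,numpy as np
from rig import *
def pix(d,P):
    R=cv2.Rodrigues(np.array(d["rvec"]))[0]
    p,_=cv2.projectPoints(np.atleast_2d(np.array(P,float)),np.array(d["rvec"]),np.array(d["tvec"]),np.array(d["camera_matrix"]),np.array([d["k1"],0,0,0,0.]))
    return p[:,0]
def ray(d,uv):
    K=np.array(d["camera_matrix"]);x=cv2.undistortPoints(np.array(uv,float).reshape(-1,1,2),K,np.array([d["k1"],0,0,0,0.]))[:,0]
    R=cv2.Rodrigues(np.array(d["rvec"]))[0]
    return -R.T@np.array(d["tvec"]).ravel(),np.c_[x,np.ones(len(x))]@R
def onz(d,uv,z):
    c,v=ray(d,uv);return c+v*((z-c[2])/v[:,2])[:,None]
def w(P,o,yaw):
    P=np.atleast_2d(np.array(P,float))/1000;c,s=np.cos(yaw),np.sin(yaw)
    return np.c_[P[:,0]*c-P[:,1]*s+o[0],P[:,0]*s+P[:,1]*c+o[1],P[:,2]]
E
python3 - <<'E'
from h import *
d=snapshot("top")
f=lambda l:np.array(l)/6+[170,145]-0.42
C=onz(d,f([(302,48),(490,80),(440,375),(248,345)]),.012)
print(C.round(4)); 
e=[C[0]-C[3],C[1]-C[2]];print([np.linalg.norm(v) for v in e],[np.arctan2(v[1],v[0]) for v in e])
g=[C[0]-C[1],C[3]-C[2]];print([np.linalg.norm(v) for v in g],[np.arctan2(-v[0],v[1]) for v in g])
yaw=np.mean([np.arctan2(v[1],v[0]) for v in e]+[np.arctan2(-v[0],v[1]) for v in g])
m=C.mean(0);o=m[:2]-.025*np.array([np.cos(yaw),np.sin(yaw)]);print("o,yaw",o,yaw)
k=onz(d,f([(193,175)]),.185)[0]
def loc(p): 
    q=p[:2]-o;return np.array([np.cos(yaw)*q[0]+np.sin(yaw)*q[1],-np.sin(yaw)*q[0]+np.cos(yaw)*q[1]])*1000
l=loc(k);print("knob",k,l,"b",np.arctan2(l[1],80-l[0]),np.hypot(l[1],80-l[0]))
print("cube",loc(onz(d,f([(352,245)]),.119)[0]),"handle",loc(onz(d,f([(527,470)]),.08)[0]))
print(w([(-107,-111,75),(-107,0,160),(-20,0,171)],o,yaw))
for n,u,z in(("spare",(135,252),.043),("orange",(645,365),.043)):print(n,onz(d,f([u]),z),loc(onz(d,f([u]),z)[0]))
s=sense();print(cv2.Rodrigues(np.zeros(3))[0][0])
E
```

```text
[[0.6474 0.2103 0.012 ]
 [0.6324 0.1015 0.012 ]
 [0.4618 0.125  0.012 ]
 [0.4757 0.2356 0.012 ]]
[np.float64(0.17356374701705923), np.float64(0.17221097206989214)] [np.float64(-0.146178441529817), np.float64(-0.13742428051186636)]
[np.float64(0.10985134326787248), np.float64(0.11137907664698028)] [np.float64(-0.1372639287910384), np.float64(-0.1251798500329572)]
o,yaw [0.52958534 0.17148609] -0.13651162521641974
knob [0.56197059 0.24970452 0.185     ] [21.43936975 81.89799586] b 0.9500452383929324 100.68082807313701
cube [1.90881686 1.81622691] handle [-101.82903832 -110.15076375]
[[0.40847502 0.07608017 0.075     ]
 [0.42358079 0.18604751 0.16      ]
 [0.5097714  0.17420785 0.171     ]]
spare [[0.52632755 0.29764593 0.043     ]] [-20.39632459 124.54279741]
orange [[0.4716283  0.01024365 0.043     ]] [ -35.47468434 -167.62961711]
[1. 0. 0.]
```

Run:
```python
import rig
print([n for n in dir(rig) if not n.startswith('__')])
from h import *
d=snapshot("top");e=snapshot("side")
for u in((183.5,179),(183.5,120),(155,178)):
  for z in(0,.06,.12,.18,.24,.3,.36):
    p=onz(d,[u],z);print(u,z,p[0].round(3),pix(e,p)[0].round(0))
print(onz(d,[(279,187),(279,76)],.322))
o,y=(.53,.1715),-.137
print("post/knob side px",pix(e,w([(80,0,185),(21,82,171)],o,y)))
im=e["color"][120:330,60:330].copy();cv2.imwrite("pics/mic.png",cv2.resize(im,None,fx=2.8,fy=2.8))
```

```text
['PlanningError', 'close_job', 'sense', 'snapshot', 'tip_extent']
(183.5, 179) 0 [0.553 0.335 0.   ] [217. 273.]
(183.5, 179) 0.06 [0.55  0.325 0.06 ] [220. 250.]
(183.5, 179) 0.12 [0.548 0.314 0.12 ] [223. 226.]
(183.5, 179) 0.18 [0.545 0.304 0.18 ] [225. 201.]
(183.5, 179) 0.24 [0.542 0.294 0.24 ] [228. 176.]
(183.5, 179) 0.3 [0.54  0.284 0.3  ] [231. 150.]
(183.5, 179) 0.36 [0.537 0.274 0.36 ] [234. 123.]
(183.5, 120) 0 [0.76  0.343 0.   ] [147. 255.]
(183.5, 120) 0.06 [0.747 0.332 0.06 ] [151. 233.]
(183.5, 120) 0.12 [0.735 0.322 0.12 ] [156. 211.]
(183.5, 120) 0.18 [0.722 0.311 0.18 ] [161. 189.]
(183.5, 120) 0.24 [0.71  0.301 0.24 ] [166. 165.]
(183.5, 120) 0.3 [0.697 0.29  0.3  ] [172. 141.]
(183.5, 120) 0.36 [0.685 0.279 0.36 ] [178. 116.]
(155, 178) 0 [0.553 0.435 0.   ] [194. 295.]
(155, 178) 0.06 [0.551 0.42  0.06 ] [198. 269.]
(155, 178) 0.12 [0.548 0.405 0.12 ] [202. 243.]
(155, 178) 0.18 [0.545 0.39  0.18 ] [205. 216.]
(155, 178) 0.24 [0.543 0.375 0.24 ] [209. 188.]
(155, 178) 0.3 [0.54 0.36 0.3 ] [214. 159.]
(155, 178) 0.36 [0.537 0.345 0.36 ] [218. 130.]
[[0.5256743  0.03260424 0.322     ]
 [0.81910865 0.04004557 0.322     ]]
post/knob side px [[231.20572722 175.3975413 ]
 [230.38811122 195.45006516]]
```

View pics/mic.png

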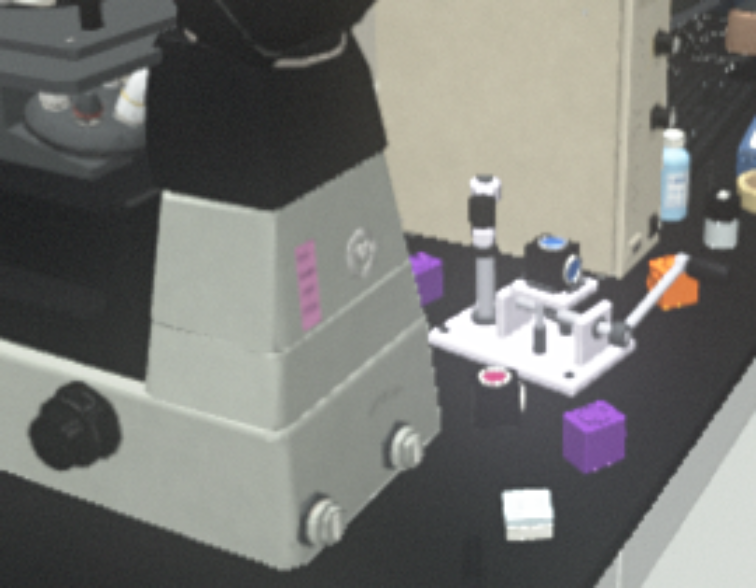

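The black microscope base corner is at z≈0 (217,273), so y≥0.335. The knob at side (230,195) agrees with the top view estimate.

```bash
python3 -c "import rig;print(rig.tip_extent)"; python3 -m crank '[{"xyz":[25,33,3],"yaw":0.9},{"xyz":[25,33,3],"yaw":0.9},{"xyz":[25,33,3],"yaw":0.9},{"xyz":[25,33,3],"yaw":0.9},{"xyz":[25,33,3],"yaw":0.9},{"xyz":[25,33,3],"yaw":0.9},{"xyz":[25,33,3],"yaw":0.9},{"xyz":[25,33,3],"yaw":0.9},{"xyz":[25,33,3],"yaw":0.9},{"xyz":[25,33,3],"yaw":0.9}]' -1
```

```text
0.019
time_s: 1.08
tcp_pos: [0.383, -0.2018, 0.2881]
tcp_rot: [0.841, 0.541, 0.0, 0.0]
ft_force: [0.7, -1.1, 0.5]
width: 0.0881
gripper_force: 0.0
```

```bash
python3 -m crank '[{"xyz":[2,40,0],"yaw":0.9},{"xyz":[2,40,0],"yaw":0.9},{"xyz":[2,40,0],"yaw":0.9},{"xyz":[2,40,0],"yaw":0.9},{"xyz":[2,40,0],"yaw":0.9},{"xyz":[2,40,0],"yaw":0.9},{"xyz":[2,40,0],"yaw":0.9},{"xyz":[2,40,0],"yaw":0.9},{"xyz":[2,40,0],"yaw":0.9},{"xyz":[2,40,0],"yaw":0.9}]'
python3 - <<'E'
from h import *
d=snapshot("wrist");cv2.imwrite("pics/w1.png",d["color"])
o,y=(.53,.1715),-.137
print(pix(d,w([(21,82,185),(80,0,165),(-60,55,12),(-60,-55,12),(110,55,12),(110,-55,12),(0,0,119)],o,y)).round(0))
E
```

```text
time_s: 1.92
tcp_pos: [0.4016, 0.1994, 0.2878]
tcp_rot: [0.521, 0.853, 0.0, -0.0]
ft_force: [1.2, -1.1, -0.1]
width: 0.0881
gripper_force: 0.0
[[463. 230.]
 [431. 320.]
 [321. 161.]
 [271. 227.]
 [416. 231.]
 [366. 289.]
 [355. 256.]]
```

View pics/w1.png

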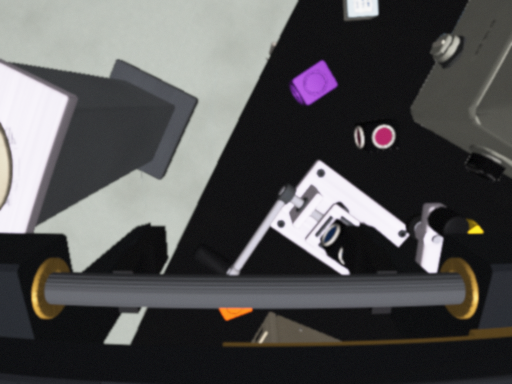

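The wrist view has the knob near (460,226) and the base corner near (321,161). Both are within 5 px of my prediction, so I'm going to the knob.

```bash
python3 -m crank '[{"xyz":[16,5,0],"yaw":0},{"xyz":[16,5,0],"yaw":0},{"xyz":[16,5,0],"yaw":0},{"xyz":[16,5,0],"yaw":0},{"xyz":[16,5,0],"yaw":0},{"xyz":[16,5,-3],"yaw":0},{"xyz":[16,5,-6],"yaw":0},{"xyz":[16,5,-9],"yaw":0},{"xyz":[16,5,-10.6],"yaw":0},{"xyz":[16,5,-10.6],"yaw":0}]'
python3 -m crank '[{"xyz":[0,0,0],"yaw":0},{"xyz":[0,0,0],"yaw":0},{"xyz":[0,0,0],"yaw":0},{"xyz":[0,0,0],"yaw":0},{"xyz":[0,0,0],"yaw":0},{"xyz":[0,0,0],"yaw":0},{"xyz":[0,0,0],"yaw":0},{"xyz":[0,0,0],"yaw":0}]' 1 25
```

```text
time_s: 2.8
tcp_pos: [0.5606, 0.2456, 0.1779]
tcp_rot: [0.522, 0.853, -0.003, -0.003]
ft_force: [-0.4, -0.4, -0.1]
width: 0.0881
gripper_force: 0.0
time_s: 3.47
tcp_pos: [0.5622, 0.2461, 0.1819]
tcp_rot: [0.522, 0.853, 0.0, 0.0]
ft_force: [-0.4, 0.0, -0.6]
width: 0.037
gripper_force: 0.0
```

```bash
python3 -m crank '[{"xyz":[0,0,0],"yaw":0},{"xyz":[0,0,0],"yaw":0},{"xyz":[0,0,0],"yaw":0},{"xyz":[0,0,0],"yaw":0},{"xyz":[0,0,0],"yaw":0},{"xyz":[0,0,0],"yaw":0}]'
python3 - <<'E'
from h import *
s=sense();print(s["tcp_pos"],s["width"],s["gripper_force"],s["ft_force"])
o,y=np.array((.53,.1715)),-.137
q=s["tcp_pos"][:2]-o;c,n=np.cos(y),np.sin(y);l=np.array([c*q[0]+n*q[1],-n*q[0]+c*q[1]])*1000
b=np.arctan2(l[1],80-l[0]);print(l,b,np.hypot(l[1],80-l[0]))
p0=s["tcp_pos"][:2]
for t in np.linspace(b,0,11)[1:]:
    p=w([(80-100*np.cos(t),100*np.sin(t),0)],o,y)[0,:2];print(round(b-t,3),((p-p0)*100).round(2))
E
```

```text
time_s: 3.97
tcp_pos: [0.562, 0.2461, 0.1817]
tcp_rot: [0.522, 0.853, -0.0, -0.0]
ft_force: [-1.0, -0.2, 0.9]
width: 0.0232
gripper_force: 25.0
[0.56203266 0.24614706 0.1817178 ] 0.02322967143935361 24.998997375369072 [-1.00367817 -0.23689028  0.87901804]
[21.53783463 78.32239381] 0.9295840921182142 97.73547028868998
0.093 [-0.9  -0.29]
0.186 [-1.64 -0.85]
0.279 [-2.33 -1.47]
0.372 [-2.96 -2.16]
0.465 [-3.52 -2.9 ]
0.558 [-4.01 -3.69]
0.651 [-4.43 -4.52]
0.744 [-4.76 -5.38]
0.837 [-5.01 -6.28]
0.93 [-5.18 -7.19]
```

```bash
python3 -m crank '[{"xyz":[-0.8,-0.35,0],"yaw":0.093},{"xyz":[-1.6,-0.85,0],"yaw":0.186},{"xyz":[-2.3,-1.45,0],"yaw":0.28},{"xyz":[-2.9,-2.1,0],"yaw":0.37},{"xyz":[-3.45,-2.85,0],"yaw":0.465},{"xyz":[-3.95,-3.6,0],"yaw":0.56},{"xyz":[-4.35,-4.45,0],"yaw":0.65},{"xyz":[-4.7,-5.3,0],"yaw":0.745},{"xyz":[-4.9,-6.2,0],"yaw":0.84},{"xyz":[-5.05,-7.1,0],"yaw":0.93}]'
python3 -m crank '[{"xyz":[0,0,0],"yaw":0},{"xyz":[0,0,0],"yaw":0},{"xyz":[0,0,0],"yaw":0}]'
```

```text
time_s: 4.8
tcp_pos: [0.5107, 0.1753, 0.1817]
tcp_rot: [0.082, 0.997, 0.0, -0.001]
ft_force: [-4.5, 3.2, 1.2]
width: 0.0232
gripper_force: 25.0
time_s: 5.05
tcp_pos: [0.5107, 0.1749, 0.1817]
tcp_rot: [0.084, 0.996, -0.0, -0.001]
ft_force: [-6.1, -0.7, 3.2]
width: 0.0232
gripper_force: 25.0
```

```bash
python3 -m crank '[{"xyz":[0,0,0],"yaw":0},{"xyz":[0,0,0],"yaw":0},{"xyz":[0,0,0],"yaw":0},{"xyz":[0,0,3],"yaw":0},{"xyz":[0,0,7],"yaw":0},{"xyz":[0,0,10],"yaw":0},{"xyz":[-4,-4,10],"yaw":0},{"xyz":[-7,-7,10],"yaw":0},{"xyz":[-10,-10,10],"yaw":0},{"xyz":[-11,-11,10],"yaw":0}]' -1
python3 - <<'E'
from h import *
d=snapshot("top");e=snapshot("wrist");cv2.imwrite("pics/t2.png",d["color"]);cv2.imwrite("pics/w2.png",e["color"])
a=cv2.resize(d["color"][150:230,185:285],None,fx=5,fy=5,interpolation=cv2.INTER_CUBIC)
o,y=(.53,.1715),-.137
P=[(-20,0,185),(80,0,165),(-60,55,12),(-60,-55,12),(110,55,12),(110,-55,12),(-107,-111,75)]
print(pix(e,w(P,o,y)).round(0),((pix(d,w(P,o,y))-[185,150])*5+2).round(0))
c=cv2.resize(e["color"],(550,412));m=np.zeros((412,1060,3),np.uint8);m[:400,:500]=a;m[:,505:1055]=c
cv2.imwrite("pics/m2.png",cv2.resize(m,(800,311)));cv2.imwrite("pics/a2.png",a)
E
```

```text
time_s: 5.88
tcp_pos: [0.3998, 0.064, 0.2818]
tcp_rot: [0.084, 0.996, -0.0, 0.0]
ft_force: [0.1, 0.0, -0.1]
width: 0.087
gripper_force: 0.0
[[411. 305.]
 [389. 378.]
 [394. 198.]
 [311. 201.]
 [383. 308.]
 [309. 312.]
 [270. 178.]] [[210. 212.]
 [240.  49.]
 [134. 259.]
 [291. 286.]
 [176.  16.]
 [332.  43.]
 [364. 373.]]
```

View pics/w2.png

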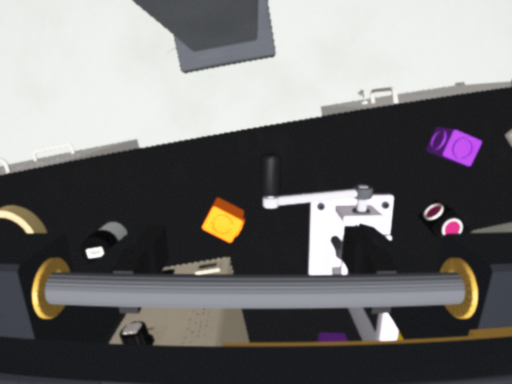

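The handle is centred at (271,178), which is exactly where I predicted it. Next, the top crop to check the bridge angle.

View pics/a2.png

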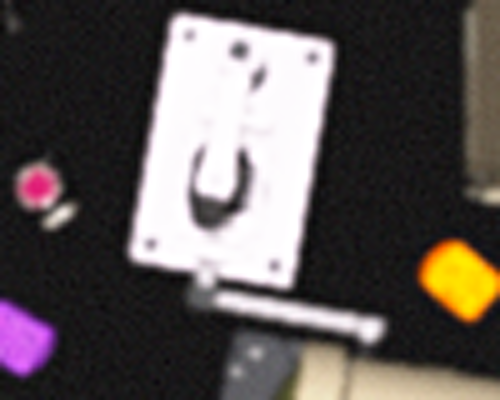

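The bridge now lies over the cube, with the knob at crop (212,212) against a predicted (210,212) for angle 0. I'll refine this numerically.

Run:
```python
from h import *
d=snapshot("top")
g=cv2.imread("pics/t2.png",0)
G=cv2.resize(g[150:230,185:285],None,fx=10,fy=10,interpolation=cv2.INTER_CUBIC)
f=lambda u:(np.array(u,float)+.5)/10-.5+[185,150]
for y in range(290,460,14):
    r=G[y].astype(int); print(y,"".join("%4d"%v for v in r[350:530:10]))
# base edge points at rows, left/right edges -> fit lines
L=[];R=[]
for y in range(80,500,10):
    r=G[y]; xs=np.where(r>128)[0]; xs=xs[(xs>230)&(xs<700)]
    L.append((xs[0],y));R.append((xs[-1],y))
o,ya=np.array((.53,.1715)),-.137
for E_ in(L,R):
    P=onz(d,f(E_),.012);q=P[:,:2]-o;c,n=np.cos(ya),np.sin(ya)
    x=(c*q[:,0]+n*q[:,1])*1e3;y=(-n*q[:,0]+c*q[:,1])*1e3
    k=np.polyfit(x,y,1);res=abs(y-np.polyval(k,x));m=res<3;k=np.polyfit(x[m],y[m],1);print(k,m.sum())
```

```text
290  251 251 251 254 251 222 218 245 254 253 254 255 246 223 224 244 252 252
304  251 251 254 253 205 153 196 250 255 254 255 255 217 136 145 225 255 255
318  251 251 254 230 147 139 221 255 254 254 255 255 200  78  79 192 253 255
332  251 251 255 217 143 175 246 255 254 253 255 255 200  88  57 132 217 251
346  251 253 253 202 171 223 255 252 250 251 254 254 196 100  76 131 205 247
360  251 255 248 187 187 244 255 250 246 248 254 255 198  93  71 138 214 247
374  252 255 232 155 168 242 255 253 252 254 255 247 167  76  84 166 231 247
388  251 255 223 124  93 155 197 211 229 247 250 190  92  66 116 190 241 248
402  252 255 230 131  59  66  85  96 114 139 141  91  48  75 144 214 250 250
416  253 255 245 163  71  55  68  70  71  63  45  29  43  98 169 225 250 251
430  252 255 253 186  87  53  63  71  69  66  75 106 158 210 242 251 251 251
444  252 253 255 227 140  70  56  61  67  93 132 181 232 255 255 254 252 251
458  252 253 254 255 235 190 151 135 149 185 217 237 249 254 254 252 251 251
[-9.81793697e-03  5.89677357e+01] 42
[-6.58122331e-03 -5.62252557e+01] 41
```

Run:
```python
from h import *
d=snapshot("top")
g=cv2.imread("pics/t2.png",0)
G=cv2.resize(g[150:230,185:285],None,fx=10,fy=10,interpolation=cv2.INTER_CUBIC)
f=lambda u:(np.array(u,float)+.5)/10-.5+[185,150]
o,ya=np.array((.53,.1715)),-.137
def loc(u,z,o=o,ya=ya):
    q=onz(d,f([u]),z)[0,:2]-o;c,n=np.cos(ya),np.sin(ya);return (np.array([c*q[0]+n*q[1],-n*q[0]+c*q[1]])*1e3).round(1)
ya2=-.145;o2=o+.00137*np.array([.137,.99])
for nm,u,z in(("knob",(421,428),.185),("bar353",(435,353),.157),("bar318",(438,318),.157)):
    print(nm,loc(u,z),loc(u,z,o2,ya2))
S=G[60:140,430:530];m=S<170;yy,xx=np.nonzero(m);c=(430+xx.mean(),60+yy.mean());print("post",c,m.sum(),loc(c,.165),loc(c,.165,o2,ya2))
# screw holes of base
for a,b in(((340,420),(30,110)),((590,670),(70,150)),((270,340),(450,530)),((510,590),(490,570))):
    S=255-G[b[0]:b[1],a[0]:a[1]].astype(float);S[S<60]=0;M=cv2.moments(S);c=(a[0]+M["m10"]/M["m00"],b[0]+M["m01"]/M["m00"]);print(np.round(c),loc(c,.012),loc(c,.012,o2,ya2))
```

```text
knob [-21.1  -0.2] [-21.   -1.8]
bar353 [2.2 0.8] [ 2.2 -0.6]
bar318 [12.9  1.7] [12.9  0.4]
post (np.float64(479.7949015063731), np.float64(101.61761297798378)) 863 [79.3 -0.1] [79.3 -0.9]
[374.  42.] [108.1  46.9] [107.7  46.4]
[648.  95.] [106.1 -49.5] [106.5 -50. ]
[293. 508.] [-55.   47.2] [-55.4  45.3]
[558. 550.] [-54.  -45.3] [-53.7 -47.1]
```

Taking post, bar and knob together, the bridge angle is within about 0.01 rad of 0. Now the lever handle.

```bash
python3 -m crank '[{"xyz":[0.8,1.3,-4],"yaw":0.03},{"xyz":[0.8,1.3,-8],"yaw":0.03},{"xyz":[0.8,1.3,-12],"yaw":0.03},{"xyz":[0.8,1.3,-15],"yaw":0.03},{"xyz":[0.8,1.3,-18],"yaw":0.03},{"xyz":[0.8,1.3,-20],"yaw":0.03},{"xyz":[0.8,1.3,-20.7],"yaw":0.03},{"xyz":[0.8,1.3,-20.7],"yaw":0.03},{"xyz":[0.8,1.3,-20.7],"yaw":0.03}]'
python3 -m crank '[{"xyz":[0,0,0],"yaw":0},{"xyz":[0,0,0],"yaw":0},{"xyz":[0,0,0],"yaw":0},{"xyz":[0,0,0],"yaw":0},{"xyz":[0,0,0],"yaw":0},{"xyz":[0,0,0],"yaw":0},{"xyz":[0,0,0],"yaw":0},{"xyz":[0,0,0],"yaw":0},{"xyz":[0,0,0],"yaw":0},{"xyz":[0,0,0],"yaw":0}]' 1 20
python3 -m crank '[{"xyz":[0,0,0],"yaw":0},{"xyz":[0,0,0],"yaw":0},{"xyz":[0,0,0],"yaw":0},{"xyz":[0,0,0],"yaw":0}]'
python3 - <<'E'
from h import *
s=sense();p0=s["tcp_pos"];print(p0,s["ft_force"],s["width"])
u=np.array([np.sin(.14),np.cos(.14)])
for a in np.linspace(.26,np.pi/2,21)[1:]:
    t=.115*(np.cos(.26)-np.cos(a));print((t*u*100).round(2),round(11.5*(np.sin(a)-np.sin(.26)),2))
E
```

```text
time_s: 6.83
tcp_pos: [0.4106, 0.0785, 0.0751]
tcp_rot: [0.069, 0.998, 0.0, 0.0]
ft_force: [-0.2, -0.3, 0.8]
width: 0.0881
gripper_force: 0.0
time_s: 7.67
tcp_pos: [0.4097, 0.0781, 0.0747]
tcp_rot: [0.069, 0.998, -0.0, -0.0]
ft_force: [-1.7, -3.4, -0.4]
width: 0.0234
gripper_force: 1.8
time_s: 8.0
tcp_pos: [0.4096, 0.0777, 0.0747]
tcp_rot: [0.069, 0.998, -0.0, -0.0]
ft_force: [-1.4, -5.2, 0.0]
width: 0.0208
gripper_force: 19.7
[0.4096196  0.07773391 0.07465965] [-1.39956914 -5.17435524  0.01605576] 0.020847253876601027
[0.03 0.22] 0.72
[0.07 0.48] 1.43
[0.11 0.78] 2.11
[0.16 1.13] 2.78
[0.22 1.53] 3.42
[0.28 1.96] 4.03
[0.34 2.43] 4.62
[0.41 2.94] 5.17
[0.49 3.49] 5.68
[0.57 4.06] 6.16
[0.66 4.67] 6.6
[0.75 5.3 ] 7.0
[0.84 5.96] 7.35
[0.94 6.64] 7.67
[1.03 7.34] 7.93
[1.13 8.05] 8.15
[1.24 8.78] 8.32
[1.34 9.52] 8.44
[ 1.45 10.26] 8.52
[ 1.55 11.  ] 8.54
```

```bash
python3 -m crank '[{"xyz":[0.03,0.2,0.7],"yaw":0},{"xyz":[0.07,0.5,1.4],"yaw":0},{"xyz":[0.1,0.8,2.1],"yaw":0},{"xyz":[0.16,1.1,2.8],"yaw":0},{"xyz":[0.2,1.5,3.4],"yaw":0},{"xyz":[0.28,2,4.05],"yaw":0},{"xyz":[0.34,2.4,4.6],"yaw":0},{"xyz":[0.4,2.9,5.15],"yaw":0},{"xyz":[0.5,3.5,5.7],"yaw":0},{"xyz":[0.57,4.1,6.2],"yaw":0}]'
python3 -m crank '[{"xyz":[0,0,0],"yaw":0},{"xyz":[0.1,0.6,0.45],"yaw":0},{"xyz":[0.2,1.2,0.85],"yaw":0},{"xyz":[0.3,1.9,1.2],"yaw":0},{"xyz":[0.37,2.6,1.5],"yaw":0},{"xyz":[0.46,3.3,1.8],"yaw":0},{"xyz":[0.55,4,2],"yaw":0},{"xyz":[0.65,4.7,2.15],"yaw":0},{"xyz":[0.75,5.4,2.25],"yaw":0},{"xyz":[0.75,5.4,2.25],"yaw":0}]'
```

```text
time_s: 8.83
tcp_pos: [0.4159, 0.1202, 0.1369]
tcp_rot: [0.069, 0.998, 0.001, 0.0]
ft_force: [9.1, 6.6, -16.0]
width: 0.0208
gripper_force: 21.0
time_s: 9.67
tcp_pos: [0.4239, 0.1738, 0.1581]
tcp_rot: [0.069, 0.998, -0.0, 0.0]
ft_force: [12.6, -2.2, -23.3]
width: 0.0204
gripper_force: 21.6
```

```bash
python3 -m crank '[{"xyz":[0.1,0.35,-0.05],"yaw":0},{"xyz":[0.2,0.7,-0.05],"yaw":0},{"xyz":[0.25,1.0,-0.05],"yaw":0},{"xyz":[0.3,1.3,-0.05],"yaw":0},{"xyz":[0.3,1.3,-0.05],"yaw":0},{"xyz":[0.3,1.3,-0.05],"yaw":0}]'
python3 - <<'E'
from h import *
e=snapshot("side");cv2.imwrite("pics/s3.png",e["color"])
x0,y0=205,160
o,y=(.5302,.1722),-.14
print(((pix(e,w([(-75,0,45),(-75,0,160),(-86,0,160),(-128,0,160),(80,0,157),(-20,0,157)],o,y))-[x0,y0])*5.5+2).round(0))
cv2.imwrite("pics/s3c.png",cv2.resize(e["color"][160:265,205:335],None,fx=5.5,fy=5.5,interpolation=cv2.INTER_CUBIC))
E
```

```text
time_s: 10.17
tcp_pos: [0.4259, 0.1861, 0.1585]
tcp_rot: [0.069, 0.998, -0.0, -0.0]
ft_force: [4.5, -3.3, -9.4]
width: 0.0203
gripper_force: 20.4
[[413. 437.]
 [422. 211.]
 [443. 217.]
 [525. 239.]
 [146. 141.]
 [319. 189.]]
```

View pics/s3c.png

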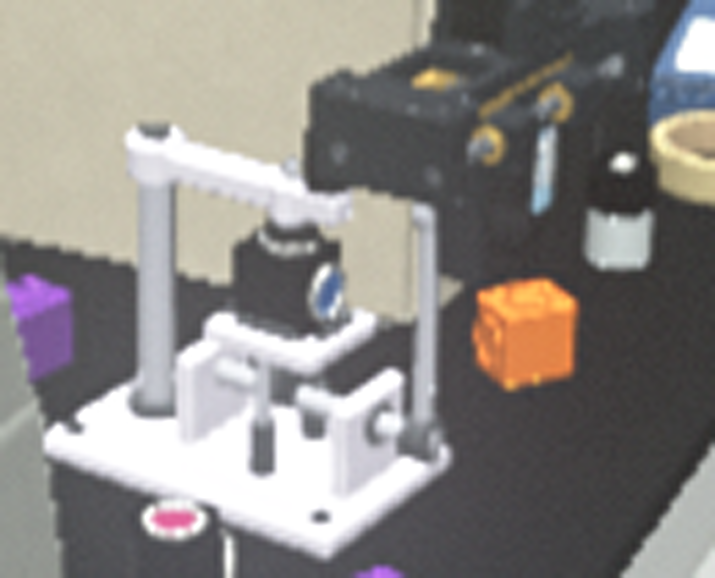

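The side view shows the lever practically vertical, from (421,440) to (424,212), with the cube pressed against the pad and the bridge over it. I'll put a number on the tilt.

Run:
```python
from h import *
e=snapshot("side");g=cv2.cvtColor(cv2.imread("pics/s3.png"),cv2.COLOR_BGR2HSV)
im=cv2.imread("pics/s3.png",0).astype(float)
o,y=(.5302,.1722),-.14
pts=[]
for r in range(203,234):
    seg=im[r,276:290]; gr=seg-np.percentile(seg,30);gr[gr<30]=0
    pts.append((276+(gr*np.arange(14)).sum()/gr.sum(),r)) if gr.sum()>0 else None
pts=np.array(pts);print(pts[::3].round(1))
m=(pts[:,1]>210);k=np.polyfit(pts[m,1],pts[m,0],1);k=np.polyfit(pts[m,1],pts[m,0],1);print("slope",k[0])
for t in np.arange(-.09,.1,.03):
    q=pix(e,w([(-75,-30*np.sin(t),45+30*np.cos(t)),(-75,-95*np.sin(t),45+95*np.cos(t))],o,y));print("short by",round(t,2),((q[1]-q[0])[0]/(q[1]-q[0])[1]).round(4),q[:,0].round(1))
```

```text
[[279.7 203. ]
 [279.7 206. ]
 [279.7 209. ]
 [280.  212. ]
 [279.7 216. ]
 [282.1 219. ]
 [281.9 222. ]
 [281.9 225. ]
 [279.3 228. ]
 [279.8 231. ]]
slope -0.009721256739873183
short by -0.09 0.0161 [279.6 279.2]
short by -0.06 -0.0024 [279.8 279.8]
short by -0.03 -0.0204 [280.  280.4]
short by 0.0 -0.0379 [280.1 281. ]
short by 0.03 -0.0549 [280.3 281.6]
short by 0.06 -0.0715 [280.5 282.2]
short by 0.09 -0.0878 [280.7 282.8]
```

Run:
```python
from h import *
A=np.mean([cv2.cvtColor(snapshot("side")["color"],cv2.COLOR_BGR2GRAY).astype(float) for _ in range(8)],0)
for r in range(198,240,2):print(r,A[r,274:292].astype(int))
d=snapshot("side");o,y=(.5302,.1722),-.14
print(pix(d,w([(-75,0,z) for z in(45,70,100,130,160)],o,y)).round(1))
print(sense()["tcp_pos"],sense()["ft_force"])
```

```text
198 [197 196 196 195 189 170 200 213 208 165  98  73  72  73  77  73  72  71]
200 [194 195 194 194 191 165 151 164 178 176 104  73  73  73  71  73  73  73]
202 [194 194 194 193 184 165 186 155 177 180 108  75  74  74  73  73  72  72]
204 [193 193 193 193 181 170 192 177 188 191 112  75  75  75  74  73  74  73]
206 [192 194 194 194 183 170 193 179 189 190 113  76  73  74  74  74  73  75]
208 [192 194 194 193 183 170 193 179 189 190 114  75  73  74  74  74  74  75]
210 [193 193 194 194 179 169 193 182 189 190 142 129 120  89  79  74  73  73]
212 [194 194 194 193 181 175 194 184 190 190 151 164 172 167 135  85  67  68]
214 [194 194 193 192 183 177 195 184 191 189 149 160 136  89  70  67  66  86]
216 [192 192 193 193 182 183 197 187 192 188 129  84  71  70  71  69  68  76]
218 [139 139 134 148 147 148 147 180 193 188 125  80  72  72  71  70  73 101]
220 [ 82  83  77  77  73  78 119 179 195 188 116  76  71  71  72  70  80 142]
222 [ 81  80  80  79  78  80 129 182 194 186 114  76  72  72  72  71  74 120]
224 [ 81  80  80  79  77  81 133 184 194 185 110  75  73  74  73  71  71 103]
226 [ 81  98  99  82  74  80 137 185 195 184 107  74  73  74  73  72  71  84]
228 [254 255 255 254 148  91 163 192 195 182 106  75  75  74  72  73  73  70]
230 [255 254 243 212 126  90 165 191 195 181 106  75  74  75  74  73  72  72]
232 [202 188 201 200 119  89 167 192 193 154  93  74  74  75  75  73  73  72]
234 [133 133 173 194 116  98 170 193 194 151  93  76  75  76  75  74  73  72]
236 [246 251 249 248 181 142 162 177 168 140 108  86  76  75  76  75  74  73]
238 [200 215 225 197 141 129 133 136 125 144 145 114  82  74  75  74  74  73]
[[279.7 239.2]
 [280.1 230.5]
 [280.5 219.9]
 [280.9 209.1]
 [281.3 198. ]]
[0.42588032 0.18597735 0.15853887] [ 5.08514054 -2.67818432 -9.69021849]
```

Run:
```python
from h import *
A=np.mean([cv2.cvtColor(snapshot("side")["color"],cv2.COLOR_BGR2GRAY).astype(float) for _ in range(8)],0)
for r in range(194,234,3):print(r,A[r,225:242].astype(int))
d=snapshot("side");o,y=(.5302,.1722),-.14
print(pix(d,w([(80,0,z) for z in(12,45,80,110,140)],o,y)).round(2))
```

```text
194 [194 194 194 192 193 178 186 193 194 189 175 129 181 195 195 187 201]
197 [193 194 194 195 193 177 184 193 194 189 176 130 182 195 195 194 194]
200 [195 194 194 196 194 177 186 193 194 189 174 130 181 194 193 194 195]
203 [197 196 195 196 194 177 186 193 194 190 176 131 184 196 196 196 196]
206 [189 198 197 196 198 177 186 193 194 191 176 131 185 199 199 198 196]
209 [ 81  79  79  78  95 160 186 194 196 190 179 129 145 157 196 204 199]
212 [ 82  83  83  82  91 160 187 194 194 191 180 129  90  83  82  82  83]
215 [ 83  84  83  81  91 162 187 195 196 192 180 129  91  84  87  87  86]
218 [ 84  84  85  83  91 161 187 194 196 193 181 142  98  87  86  85  92]
221 [ 84  85  85  82  93 160 186 195 197 193 182 143  98  84  83  90 131]
224 [ 85  85  85  84  94 159 184 194 197 193 181 152 191 253 255 255 255]
227 [ 85  85  85  83 100 183 191 196 198 192 182 179 224 227 232 213 203]
230 [122 180 245 231 196 184 188 195 198 194 181 164 219 224 228 212 205]
233 [255 255 255 179 128 138 156 161 163 162 152 147 221 227 231 214 206]
[[231.52 234.  ]
 [231.43 223.31]
 [231.34 211.73]
 [231.26 201.6 ]
 [231.18 191.29]]
```

Side view pixels are too coarse to settle the last few hundredths of a radian, so I'll use my last picture on the wrist view, which is much closer.

Run:
```python
from h import *
e=snapshot("wrist");cv2.imwrite("pics/w4.png",e["color"])
o,y=(.5302,.1722),-.14
c,_=ray(e,[(256,192)]);print("cam",c)
P=[(-75,0,45),(-75,0,100),(-75,0,150),(-60,55,12),(-60,-55,12),(-45,0,60),(-107,0,160),(-83,0,45)]
print(pix(e,w(P,o,y)).round(0))
cv2.imwrite("pics/w4b.png",cv2.resize(e["color"],(800,600),interpolation=cv2.INTER_CUBIC))
```

```text
cam [0.35825247 0.19493285 0.28514732]
[[256. 230.]
 [257. 262.]
 [258. 310.]
 [316. 231.]
 [197. 231.]
 [257. 272.]
 [258. 262.]
 [257. 220.]]
```

View pics/w4b.png

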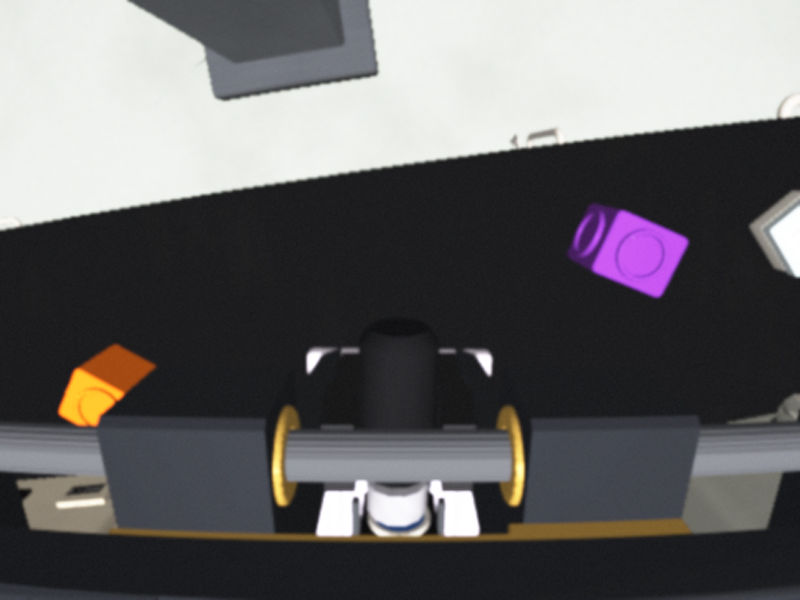

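The wrist view shows the handle's axis at x≈399, in line with the mid-line of the base's front corners (307 and 492, mean 399.5). The lever is therefore upright to within about 0.01 rad and not past the top. The nest and bridge are symmetric about x≈398. Handing in while still holding the lever.

```bash
python3 -c "
from rig import *
s=sense();print(s['tcp_pos'],s['ft_force'],s['gripper_force'],s['time_s']);print(close_job())"
```

```text
[0.42588805 0.18597737 0.15852666] [ 5.06839458 -2.09871407 -9.69884993] 20.451345266774297 11.2167
the job is handed in; nothing more can be done
None
```

I swung the bridge until its pad was centred over the cube, turned the lever straight up (within about 0.01 rad by the cameras), and handed the job in at 11.2 s with the gripper still holding the lever there; no verdict came back.

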